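# Clamp a printed spool spindle in a yoke vise

### The arm

A 7-joint arm with a two-finger parallel gripper is mounted at the origin on the work surface. World frame = base frame: x ahead of the robot, y to its left, z up, the work surface at z = 0. Lengths are in m, angles in rad, forces in N, time in s.
With the tool pointing down it reaches from about 0.4 to 0.9 m from the base axis. Payload 5.5 kg.
Tool frame: the origin (TCP) lies at the very end of the fingers, on their centre line; the grasp point (between the pads) lies 19 mm behind it; x points along the fingers, z is the direction in which the jaws open and shut, and the axes are right-handed (so a half turn about x gives the same grasp; the last joint's range is limited). The gripper opens to 85 mm and grips with 20 to 120 N. Pads are 22 mm wide; open, the fingers measure 114 mm over their backs; the gripper's body (76 mm by 85 mm) begins 54 mm behind the grasp point. The pads swing forward as they close: fully open they stand 13 mm farther back than shut.
Start: joints at [1.558, 0.501, -0.427, 1.55, 0.221, 1.138, -0.21], TCP at [0.177, -0.625, 0.231] pointing down, gripper open.
Joint ranges: [-2.88, 2.88], [-0.31, 2.03], [-1.54, 1.56], [0.2, 2.42], [-1.41, 4.55], [0.19, 2.02], [-2.57, 2.57]. Speed limits (rad/s): [2.57, 2.57, 3.14, 3.14, 3.14, 3.14, 3.14].

### API

Orientations are given as a 3x3 rotation matrix whose columns are the frame's x, y, z axes.
In Python, from station import env, read_camera, ticket gives the robot as it stands.
- The arm moves only by the tool step_arm, never from a script. Its argument "steps" is a list of rows, each a list of 7 numbers: the shift along the tool's x, y, z in cm, then the turn, a rotation vector about the tool's x, y, z in degrees, then the opening, from 0 (shut) to 1 (fully open). A call has exactly 10 rows; each row is the pose to reach, as a shift and turn from the pose commanded when the call began, along the tool's axes at that moment; what a row does not reach only later rows make up. A row lasts 1/8 s, in which the tool goes at most 62.5 mm and 10.7 degrees, less where a joint would pass 70% of its speed; a pose out of reach is approached as far as the arm can. A call with a gripper value outside its range is refused whole. The fingers move at their own pace and stop on an object; the grip force is fixed at half the most. Time passes only in rows, so rows that repeat a pose let the fingers close, or fill a call up. It gives the time, the measured TCP pose, the force and the opening at its end, in the units of the state.
- env.read_state(): the state, without advancing time (a new reading comes with each control period).
- read_camera(name): name is "scene" or "top" or "wrist"; returns a dict with "image" (400x640x3 uint8, blue, green, red), "fx", "fy", "cx", "cy" (pixels), "R" (3x3) and "t" (3): a world point X has camera coordinates R X + t; the wrist camera has in their place "T_tool_cam" (4x4, takes a point from camera to tool coordinates, whose origin is the TCP and whose axes are the tool frame's). Camera axes: x right, y down, z forward; pixel columns grow to the right and rows downward; lengths in m; the calibration is good to about 2 mm. A picture is of the moment at which its call begins: read the wrist's pose just before it. There is no depth.
- ticket.sign_off(): hands the job in, once; it reports no verdict.
The state is a dict: "time": time; "joints": joint angles; "qd": joint speeds; "tau": joint torques, N m; "tool_pos": TCP position; "orientation": TCP orientation; "wrist_force": force on the tool from outside, world axes, zero at the start; "torque": the same for the moment, N m; "opening": opening from 0.0 (shut) to 1.0 (fully open).
Only numpy, scipy, OpenCV 4.12 (cv2) and the standard library are available. Lean on these libraries where they do the work, as an engineer would, in place of code of your own. Each camera call takes 0.05 s, during which the arm holds its last target. There are 200 camera calls.

### The job

Take the printed spool spindle out of its cradle by its thin tail, slide its thick end through the jaws of the yoke vise until the flange sits flush against the side of the lower jaw, and lay it in the V. Then hold the T-handle and turn the screw clockwise until the rising resistance tells you the spindle is firmly clamped, but stop before the hollow print is crushed; let go and leave the other things on the bench alone.

Things in the scene. Friction and masses are not known exactly. Their poses are not given: they have to be found in the camera images.
- vise: Dark cast yoke vise bolted to the bench: base 150 x 100 mm, yoke bridge from 158 to 180 mm high, screw boss to 194 mm. Origin: centre of its underside, on the vertical screw axis; z up, y along the lower jaw's V groove (within 0.35 rad of the robot's y). The spindle goes in from the +y side, through the yoke, whose legs are 79 mm apart inside and 34 mm thick along y.
- vise_axis (a point): Where screw axis and shaft axis cross: 90 mm above the bench, axes as the vise. The lower jaw is 52 mm long: its sides lie 26 mm from here along +y and -y. Its 90 degree V opens upward, edges at 90 mm height, groove bottom at 70 mm; a 28 mm shaft lying in the V has its axis through this point.
- jaw: Upper jaw, 62 x 40 mm, on the foot of the screw, faced with two flexible black printed pads forming a shallow inverted V over the shaft. Origin on the screw axis, within the pads. It starts 4.5 to 10.5 mm clear of a spindle in the V; the pads' thickness differs by 3 mm from set to set, so only feel tells when they bear. They give 1 mm per 50 N. 40 to 110 N of clamping is right; above 140 N the hollow print cracks.
- t_handle (a point): Centre of the steel T-handle's bar, on the screw axis, about 240 mm above the bench. x along the bar: 12 mm round, 104 mm long, a 17 mm ball at each end, a hub 30 mm across and 26 mm high in the middle. The bar turns with the screw; clockwise from above lowers bar and jaw together, 16 mm per turn. The screw is self-locking: it stays where it is left.
- vise_screw (a point): A point on the screw, 15 mm below the bar. Its drag is a steady 0.30 N m about the screw axis (less is read when the hand stands still and has sprung back). Once the jaw bears, the moment rises above the drag read in the same way before by 0.0025 N m per newton of clamping: a rise of 0.10 is just clamped, 0.19 right, 0.27 the most it should get, 0.35 cracks the print.
- spindle: White printed hollow spool spindle, 208 mm long, about 0.13 kg. Origin on its axis at the flange's seat face. y along the axis to the tail: journal 28 mm diameter from 0 to -110 mm, end chamfered; flange 46 mm diameter from 0 to +8; tail 20 mm diameter from +8 to +98. At the start level in the cradle, axis 48 mm high, tail to the left. Home in the vise: origin 26 mm along +y from vise_axis.
- spindle_tail (a point): Point on the spindle's axis towards the outer end of the tail, 75 mm from the flange's seat face: where to grip it, so that the hand stays clear of the vise. y as for the spindle.
- cradle: Grey printed cradle fixed to the bench, base 60 x 135 mm, with two V rests 12 mm thick: one under the journal (75 mm from the flange face) and one under the tail (26 mm from the flange face); no part of it is higher than 50 mm. Origin under the flange's seat face; y towards the tail.
- caliper: bystander: digital caliper lying flat, 235 mm long
- cutters: bystander: flush cutters with black grips, 150 mm
- scraper: bystander: print scraper, 190 mm
- driver: bystander: small screwdriver, 160 mm
- spool: bystander: filament spool lying flat, 200 mm across, 56 mm high
- bottle: bystander: white bottle, 60 mm across, 150 mm tall
- gear: bystander: printed gear, 46 mm across
Things that resemble listed ones, but are neither listed nor needed, are in the scene too. Leave any green or red look-alike of the spindle alone.

How it is judged:
On the way, in this order (a step that is already met when the one before it is completed fails the run):
1. the spindle lies home in the vise: flange within 3 mm of the lower jaw's side, axis in the V, not yet clamped (y of spindle in the frame of vise between 0.023 and 0.029 m and z of spindle in the frame of vise below 0.0935 m and x of spindle in the frame of vise between -0.004 and 0.004 m and angle between the y axis of spindle and the y axis of vise, either way round below 0.06 rad), for 0.2 s.
2. the jaw bears on the spindle with at least 40 N (contact force between jaw and spindle above 40 N), for 0.3 s.
At the end, for the whole second after the job is handed in: The spindle lies in the V (axis within 3 mm sideways, 2.5 mm too high or 4 mm too low, 0.04 rad of the groove), its flange within 3 mm of the lower jaw's +y side, at rest and clamped by the upper jaw with 40 to 115 N (contact force between jaw and spindle between 40 and 115 N and y of spindle in the frame of vise between 0.023 and 0.029 m and z of spindle in the frame of vise between 0.086 and 0.0925 m and x of spindle in the frame of vise between -0.003 and 0.003 m and angle between the y axis of spindle and the y axis of vise, either way round below 0.04 rad and linear speed of spindle below 0.01 m/s); the robot touches nothing.
It fails at once if the jaw presses the spindle with more than 140 N (the print cracks) (contact force between jaw and spindle above 140 N).
It fails at once if a bystander is pushed more than 30 mm from its place (distance of any of caliper, cutters, scraper, driver, spool, bottle, gear from where it was at the start of the episode above 0.03 m).
It also fails if it takes over 72 s, if anything falls off the work surface, if the arm or the gripper's body presses on something with over 40 N, if the wrist force passes 120 N, or if a joint passes its speed limit or range.

## Working session

There is one attempt and no reset: what is moved stays moved. The work goes in short steps, Python scripts to look and compute and a tool call to move; the robot and the scene stay as the last step left them, time stands still between calls to the robot, and variables do not carry over. Pictures are saved under pics/ and viewed, about 8 in all and at most 12, crops included, and the job is handed in when it is done.

Besides the shell and the picture viewer there is one more tool, called as name(argument=value, ...) on one line, values as JSON. step_arm: Moves the arm, as the interface text tells. Its arguments: {"type":"object","properties":{"steps":{"type":"array"}},"required":["steps"]}

```bash
mkdir -p pics; cat > h.py <<'E'
import numpy as np, cv2
from station import env, read_camera, ticket
def ray(c,u,v):
    d=np.array([(u-c['cx'])/c['fx'],(v-c['cy'])/c['fy'],1.])
    R=np.array(c['R']);t=np.array(c['t'])
    return -R.T@t, R.T@d
def onplane(c,u,v,z):
    o,d=ray(c,u,v); return o+d*(z-o[2])/d[2]
def wristcam():
    s=env.read_state(); c=dict(read_camera('wrist'))
    T=np.eye(4);T[:3,:3]=np.array(s['orientation']);T[:3,3]=s['tool_pos']
    W=np.linalg.inv(T@np.array(c['T_tool_cam'])); c['R']=W[:3,:3];c['t']=W[:3,3]
    return c
def proj(c,X):
    p=np.array(c['R'])@np.asarray(X)+np.array(c['t']); return np.array([c['fx']*p[0]/p[2]+c['cx'],c['fy']*p[1]/p[2]+c['cy']])
E
python3 - <<'E'
from h import *
s=env.read_state(); print({k:np.round(v,3).tolist() for k,v in s.items()})
for n in('scene','top'):
    c=read_camera(n); cv2.imwrite(f'pics/{n}.png',c['image'])
    o,_=ray(c,0,0); print(n,o,c['fx'],c['cx'],c['cy'],np.round(c['R'],3).tolist())
E
```

```text
{'time': 0.0, 'joints': [1.558, 0.502, -0.427, 1.551, 0.221, 1.138, -0.21], 'qd': [-0.0, -0.001, 0.002, 0.002, 0.001, -0.0, -0.0], 'tau': [-0.0, -56.953, -5.816, -28.095, 0.011, 0.012, 0.0], 'tool_pos': [0.177, -0.625, 0.23], 'orientation': [[-0.001, 0.962, 0.272], [0.002, 0.272, -0.962], [-1.0, 0.0, -0.002]], 'wrist_force': [-0.494, -0.226, -0.789], 'torque': [0.017, -0.011, -0.01], 'opening': 1.001}
scene [ 1.62898014 -0.3730764   1.14584898] 458.65790038497204 317.89055314148914 205.5364767404049 [[0.46, 0.888, -0.024], [0.558, -0.309, -0.77], [-0.691, 0.341, -0.637]]
top [0.31457508 0.16440978 1.80061992] 461.532642510787 325.0201123069236 190.06622675746718 [[-0.0, -1.0, -0.017], [-0.988, 0.003, -0.155], [0.155, 0.017, -0.988]]
```

View pics/scene.png

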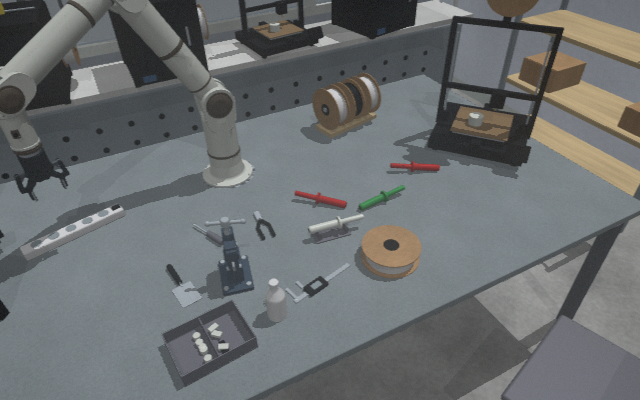

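View pics/top.png

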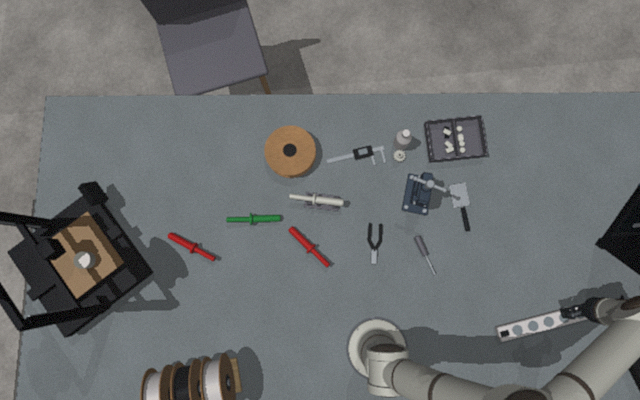

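```bash
python3 - <<'E'
from h import *
c=read_camera('top'); im=c['image']
a=cv2.resize(im[110:240,280:480],None,fx=4,fy=4,interpolation=cv2.INTER_CUBIC)[:300]
b=cv2.imread('pics/scene.png')
t=cv2.resize(im[165:225,280:380],None,fx=4,fy=4,interpolation=cv2.INTER_CUBIC)
t2=cv2.resize(im[165:225,390:490],None,fx=4,fy=4,interpolation=cv2.INTER_CUBIC)
s=cv2.resize(b[205:295,190:270],None,fx=4,fy=4,interpolation=cv2.INTER_CUBIC)
s2=cv2.resize(b[205:250,300:370],None,fx=4,fy=4,interpolation=cv2.INTER_CUBIC)
o=np.zeros((600,800,3),np.uint8); o[:240,:400]=t;o[:240,400:]=t2;o[240:600,:320]=s;o[240:420,330:610]=s2
cv2.imwrite('pics/crop.png',o)
hsv=cv2.cvtColor(im,cv2.COLOR_BGR2HSV)
m=((hsv[...,1]<45)&(hsv[...,2]>150)).astype(np.uint8); r=np.zeros_like(m); r[170:225,280:360]=m[170:225,280:360]
n,l,st,ce=cv2.connectedComponentsWithStats(r); k=1+np.argmax(st[1:,4]); print(st[k],ce[k])
ys,xs=np.where(l==k)
for x in range(xs.min(),xs.max()+1,2): q=ys[xs==x]; print(x,q.min(),q.max(),end='; ')
E
```

```text
[289 194  54  11 242] [317.84297521 199.22727273]
289 195 196; 291 194 197; 293 195 197; 295 195 198; 297 195 198; 299 195 198; 301 196 198; 303 196 199; 305 196 199; 307 197 199; 309 197 199; 311 197 200; 313 196 202; 315 200 200; 317 197 201; 319 197 202; 321 197 202; 323 198 202; 325 198 202; 327 198 203; 329 199 203; 331 199 203; 333 199 203; 335 199 204; 337 199 204; 339 200 204; 341 200 204;
```

View pics/crop.png

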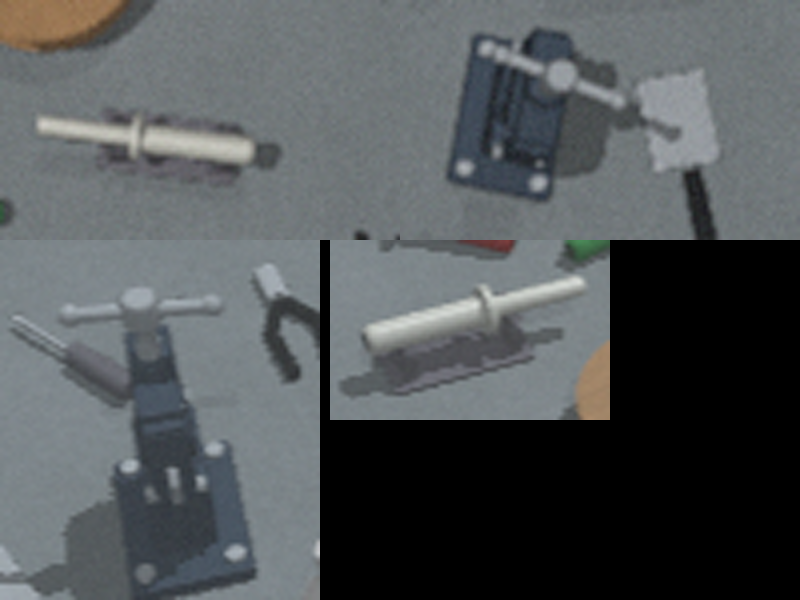

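```bash
python3 - <<'E'
from h import *
c=read_camera('top'); d=read_camera('scene')
for n,u,v,z in [('tailend',289,195.8,.048),('flange',314.5,199,.048),('jend',342.8,202.3,.048),
  ('c1',390+76/4,165+35/4,.015),('c2',390+48/4,165+180/4,.015),('c3',390+148/4,165+200/4,.015),
  ('ball',414.3,178.3,.24),('hub',430.5,184,.253),('ball2',446.7,190,.24)]: print(n,np.round(onplane(c,u,v,z),3))
# hub from both views
o1,d1=ray(c,430.5,184);o2,d2=ray(d,190+140/4,205+(297-240)/4)
A=np.stack([d1,-d2],1);k=np.linalg.lstsq(A,o2-o1,rcond=None)[0];print('hub tri',o1+k[0]*d1,o2+k[1]*d2)
s0=.0
for n,u,v in [('tailend',330+580-330,283),('b',0,0)][:1]:
  print('scene tail',onplane(d,300+(582-330)/4,205+(285-240)/4,.048),'jend',onplane(d,300+(372-330)/4,205+(340-240)/4,.048))
E
```

```text
tailend [0.568 0.333 0.048]
flange [0.556 0.235 0.048]
jend [0.543 0.127 0.048]
c1 [ 0.659 -0.134  0.015]
c2 [ 0.516 -0.103  0.015]
c3 [ 0.497 -0.199  0.015]
ball [ 0.6   -0.114  0.24 ]
hub [ 0.578 -0.166  0.253]
ball2 [ 0.559 -0.223  0.24 ]
hub tri [ 0.57835734 -0.16704319  0.24895406] [ 0.57884665 -0.16556889  0.24872232]
scene tail [0.57271523 0.32926956 0.048     ] jend [0.5463509  0.12863657 0.048     ]
```

step_arm(steps=[[-6,5,-3,0,0,0,1],[-17,42.6,-32.1,-40,0,0,1],[-17,42.6,-32.1,-40,0,0,1],[-17,42.6,-32.1,-40,0,0,1],[-17,42.6,-32.1,-40,0,0,1],[-17,42.6,-32.1,-40,0,0,1],[-17,42.6,-32.1,-40,0,0,1],[-17,42.6,-32.1,-40,0,0,1],[-17,42.6,-32.1,-40,0,0,1],[-17,42.6,-32.1,-40,0,0,1]])

```text
time: 1.5
tool_pos: [0.5026, -0.1946, 0.4031]
orientation: [[0.004, 0.554, 0.833], [0.001, 0.833, -0.554], [-1.0, 0.003, 0.003]]
wrist_force: [0.4, -0.3, -0.6]
opening: 0.999
```

```bash
cat >> h.py <<'E'
from scipy.spatial.transform import Rotation as Ro
def go(pos,yaw,tilt=0,zflip=False):
    """shift cm / rotvec deg from the present pose; tool z = x axis rotated by yaw, tilt: leans hand toward tool +y"""
    s=env.read_state(); R0=np.array(s['orientation']); 
    Z=np.array([np.cos(yaw),np.sin(yaw),0]); X=np.array([0,0,-1.]); Y=np.cross(Z,X)
    R=np.stack([X,Y,Z],1)@Ro.from_rotvec([0,0,tilt]).as_matrix() 
    print('tool',np.round(s['tool_pos'],4),'t',round(s['time'],2),'F',np.round(s['wrist_force'],1),'op',round(s['opening'],3))
    print('shift',np.round(R0.T@(np.array(pos)-s['tool_pos'])*100,2),'rot',np.round(Ro.from_matrix(R0.T@R).as_rotvec(degrees=True),2), 'tcp x axis',np.round(R[:,0],3))
E
python3 -c "
from h import *
go([.567,.314,.25],-.115)"
```

```text
tool [ 0.5026 -0.1946  0.4031] t 1.5 F [ 0.4 -0.3 -0.6] op 0.999
shift [ 15.37  45.87 -22.85] rot [-27.05   0.19  -0.12] tcp x axis [ 0.  0. -1.]
```

step_arm(steps=[[15.4,45.9,-22.8,-27,0,0,1],[15.4,45.9,-22.8,-27,0,0,1],[15.4,45.9,-22.8,-27,0,0,1],[15.4,45.9,-22.8,-27,0,0,1],[15.4,45.9,-22.8,-27,0,0,1],[15.4,45.9,-22.8,-27,0,0,1],[15.4,45.9,-22.8,-27,0,0,1],[15.4,45.9,-22.8,-27,0,0,1],[15.4,45.9,-22.8,-27,0,0,1],[15.4,45.9,-22.8,-27,0,0,1]])

```text
time: 2.75
tool_pos: [0.5673, 0.3097, 0.2456]
orientation: [[-0.003, 0.121, 0.993], [0.0, 0.993, -0.121], [-1.0, 0.0, -0.003]]
wrist_force: [0.6, -0.9, 0.8]
opening: 1.001
```

```bash
python3 - <<'E'
from h import *
c=wristcam(); cv2.imwrite('pics/w1.png',c['image']); np.save('w1.npy',c,allow_pickle=True)
for n,p in [('tail end',[.570,.331,.048]),('flange',[.558,.235,.048]),('jend',[.5445,.127,.048])]: print(n,proj(c,p))
print(env.read_state()['tool_pos'],np.round(env.read_state()['joints'],2))
E
```

```text
tail end [316.66355992 156.34461961]
flange [316.41507771 234.94523727]
jend [316.17515407 310.83858124]
[0.5683337  0.30745059 0.24617086] [ 0.08  0.61 -0.92  1.53  0.5   1.25 -1.04]
```

View pics/w1.png

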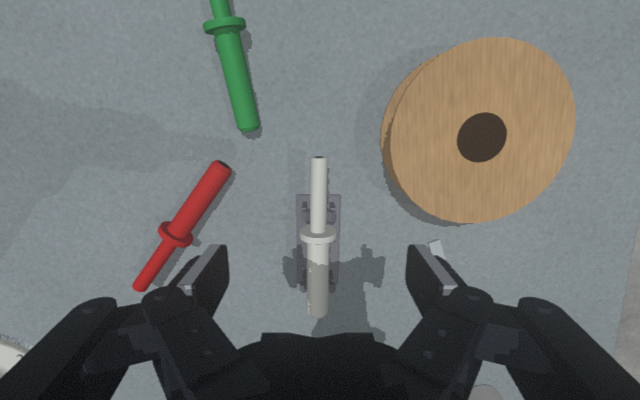

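```bash
python3 - <<'E'
from h import *
c=np.load('w1.npy',allow_pickle=True).item(); im=c['image']
hsv=cv2.cvtColor(im,cv2.COLOR_BGR2HSV); g=im.min(2)
P=[]
for r in list(range(162,225,6))+list(range(246,316,10)):
    x=np.where(g[r,290:345]>135)[0]+290 if r<262 else np.where(g[r,300:335]>125)[0]+300
    if len(x): P.append((r,x.min(),x.max()))
print(P)
ends=[r for r in range(140,175) if g[r,318]>150]; print('tail top row',ends[0])
fl=[r for r in range(225,250)]; print([(r,int((g[r,290:345]>140).sum())) for r in fl])
t0=onplane(c,318.5,ends[0],.048); 
for u,v in [(318.5,ends[0]),(318.5,190),(318,230)]: print(onplane(c,u,v,.048))
s=env.read_state();print(s['tool_pos'],np.round(s['qd'],3))
E
```

```text
[(162, np.int64(311), np.int64(340)), (168, np.int64(311), np.int64(340)), (174, np.int64(307), np.int64(325)), (180, np.int64(310), np.int64(341)), (186, np.int64(310), np.int64(341)), (192, np.int64(310), np.int64(339)), (198, np.int64(310), np.int64(325)), (204, np.int64(310), np.int64(325)), (210, np.int64(311), np.int64(325)), (216, np.int64(311), np.int64(325)), (222, np.int64(311), np.int64(324)), (246, np.int64(307), np.int64(327)), (256, np.int64(307), np.int64(327)), (266, np.int64(309), np.int64(323)), (276, np.int64(309), np.int64(323)), (286, np.int64(309), np.int64(323)), (296, np.int64(300), np.int64(322)), (306, np.int64(300), np.int64(323))]
tail top row 159
[(225, 15), (226, 15), (227, 14), (228, 15), (229, 15), (230, 15), (231, 14), (232, 12), (233, 8), (234, 0), (235, 5), (236, 12), (237, 20), (238, 33), (239, 33), (240, 31), (241, 28), (242, 24), (243, 21), (244, 20), (245, 20), (246, 20), (247, 21), (248, 20), (249, 20)]
[0.57171723 0.32772954 0.048     ]
[0.56735078 0.29136883 0.048     ]
[0.5607158  0.24124786 0.048     ]
[0.5683337  0.30745059 0.24617086] [ 0.046 -0.029  0.011  0.003  0.002  0.007  0.003]
```

```bash
python3 - <<'E'
from h import *
t=np.radians(12); yaw=-.125
ax=np.array([-np.sin(yaw),np.cos(yaw),0]); g=np.array([.5695,.312,.048])
x=np.array([0,0,-1])*np.cos(t)-ax*np.sin(t)
print('tcp grasp',g+.019*x)
go(g+.019*x-.06*x,yaw,-t)
E
```

```text
tcp grasp [0.56900749 0.3080805  0.0294152 ]
tool [0.5683 0.3075 0.2462] t 2.8 F [ 0.2 -0.2  0.2] op 1.001
shift [15.81  1.34  0.09] rot [  0.08  -0.09 -11.94] tcp x axis [-0.026 -0.206 -0.978]
```

step_arm(steps=[[8,0.8,0,0,0,-8,1],[15.8,1.3,0.1,0,0,-12,1],[15.8,1.3,0.1,0,0,-12,1],[15.8,1.3,0.1,0,0,-12,1],[15.8,1.3,0.1,0,0,-12,1],[15.8,1.3,0.1,0,0,-12,1],[15.8,1.3,0.1,0,0,-12,1],[15.8,1.3,0.1,0,0,-12,1],[15.8,1.3,0.1,0,0,-12,1],[15.8,1.3,0.1,0,0,-12,1]])

```text
time: 4.05
tool_pos: [0.5715, 0.32, 0.0893]
orientation: [[-0.026, 0.122, 0.992], [-0.206, 0.97, -0.125], [-0.978, -0.208, -0.0]]
wrist_force: [0.3, -0.1, -0.2]
opening: 0.999
```

```bash
python3 - <<'E'
from h import *
t=np.radians(12); yaw=-.125
go([.569,.3081,.0294],yaw,-t); print(np.round(env.read_state()['qd'],3))
E
```

```text
tool [0.5715 0.32   0.0893] t 4.05 F [ 0.3 -0.1 -0.2] op 0.999
shift [ 6.11  0.06 -0.09] rot [-0.02 -0.01  0.01] tcp x axis [-0.026 -0.206 -0.978]
[-0.     0.002  0.002 -0.001  0.001  0.001  0.001]
```

step_arm(steps=[[4,0,-0.1,0,0,0,1],[6.1,0.1,-0.1,0,0,0,1],[6.1,0.1,-0.1,0,0,0,1],[6.1,0.1,-0.1,0,0,0,0],[6.1,0.1,-0.1,0,0,0,0],[6.1,0.1,-0.1,0,0,0,0],[6.1,0.1,-0.1,0,0,0,0],[6.1,0.1,-0.1,0,0,0,0],[6.1,0.1,-0.1,0,0,0,0],[6.1,0.1,-0.1,0,0,0,0]])

```text
time: 5.3
tool_pos: [0.5688, 0.309, 0.0297]
orientation: [[-0.026, 0.122, 0.992], [-0.206, 0.971, -0.125], [-0.978, -0.207, -0.0]]
wrist_force: [-2.4, 1.3, 3.1]
opening: 0.216
```

```bash
python3 - <<'E'
from h import *
s=env.read_state(); print(s['torque'],s['opening'])
go(np.array(s['tool_pos'])+[0,0,.12],-.2,-np.radians(12))
c=wristcam(); im=c['image']; np.save('w2.npy',c,allow_pickle=True); cv2.imwrite('pics/w2.png',im)
E
```

```text
[ 0.1671237   0.49218031 -0.25715922] 0.2161506182531241
tool [0.5688 0.309  0.0297] t 5.3 F [-2.4  1.3  3.1] op 0.216
shift [-11.74  -2.49  -0.  ] rot [ 4.18  0.88 -0.03] tcp x axis [-0.041 -0.204 -0.978]
```

View pics/w2.png

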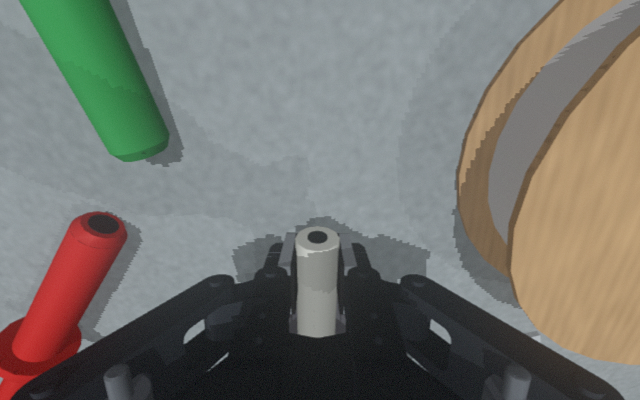

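```bash
python3 - <<'E'
from h import *
c=np.load('w2.npy',allow_pickle=True).item()
s=env.read_state(); R=np.array(s['orientation']); g=np.array(s['tool_pos'])-.019*R[:,0]
p=onplane(c,317,238,.048); print(p,g,(p-g)@R[:,1]/np.cos(np.radians(12)), 'inner hole centre alternative', onplane(c,317,240,.048))
E
```

```text
[0.57240702 0.33046835 0.048     ] [0.56935983 0.31289611 0.04824851] 0.01786986135787437 inner hole centre alternative [0.57227381 0.32940933 0.048     ]
```

```bash
python3 - <<'E'
from h import *
go([.59,-.10,.44],-.2,-np.radians(12))
E
```

```text
tool [0.5689 0.309  0.0297] t 5.35 F [-2.   1.5  3.8] op 0.214
shift [-31.78 -47.95   7.21] rot [ 4.18  0.88 -0.03] tcp x axis [-0.041 -0.204 -0.978]
```

step_arm(steps=[[-2.5,-0.5,0,0,0,0,0],[-6,-1.3,0,0,0,0,0],[-11,-2.3,0,0,0,0,0],[-15,-6,0.6,0,0,0,0],[-18,-11,1.4,1,0,0,0],[-21,-16,2.2,2,0,0,0],[-24,-21,3,3,0.5,0,0],[-26,-26,3.8,4,0.9,0,0],[-28,-31,4.6,4.2,0.9,0,0],[-30,-36,5.4,4.2,0.9,0,0]])

```text
time: 6.6
tool_pos: [0.586, 0.0125, 0.4002]
orientation: [[-0.04, 0.195, 0.98], [-0.204, 0.958, -0.199], [-0.978, -0.208, 0.002]]
wrist_force: [1.1, 1.0, -0.7]
opening: 0.212
```

step_arm(steps=[[-1,-6,0.8,0,0,0,0],[-1.8,-12,1.8,0,0,0,0],[-1.8,-12,1.8,0,0,0,0],[-1.8,-12,1.8,0,0,0,0],[-1.8,-12,1.8,0,0,0,0],[-1.8,-12,1.8,0,0,0,0],[-1.8,-12,1.8,0,0,0,0],[-1.8,-12,1.8,0,0,0,0],[-1.8,-12,1.8,0,0,0,0],[-1.8,-12,1.8,0,0,0,0]])

```text
time: 7.85
tool_pos: [0.5813, -0.1007, 0.4402]
orientation: [[-0.042, 0.195, 0.98], [-0.204, 0.959, -0.199], [-0.978, -0.208, -0.0]]
wrist_force: [0.3, -0.5, -0.9]
opening: 0.216
```

```bash
python3 - <<'E'
from h import *
s=env.read_state(); print(s['torque'],s['opening'],s['tool_pos'],np.round(s['joints'],2))
c=wristcam(); im=c['image']; np.save('w3.npy',c,allow_pickle=True)
d=read_camera('scene'); np.save('s3.npy',d,allow_pickle=True)
for n,p in [('hub',[.578,-.1665,.253]),('axis0',[.578,-.1665,.09]),('c1',[.659,-.134,.015]),('c2',[.516,-.103,.015])]: print(n,proj(c,p),proj(d,p))
h,w=im.shape[:2]
g=np.array(s['tool_pos'])-.019*np.array(s['orientation'])[:,0]; u=proj(d,g).astype(int); print('grasp in scene',u)
y0,x0=max(0,u[1]-60),max(0,u[0]-140)
k=cv2.resize(d['image'][y0:y0+130,x0:x0+200],None,fx=3,fy=3,interpolation=cv2.INTER_CUBIC)[:, :][:200*2]
cv2.imwrite('pics/w3.png',im); cv2.imwrite('pics/s3.png',k); print(x0,y0)
E
```

```text
[ 0.371847   -0.02981925  0.02708548] 0.21569343463969493 [ 0.58133847 -0.10067549  0.44022715] [ 0.6   0.35 -0.82  1.39  0.44  1.59 -0.4 ]
hub [324.54160163 195.67556357] [224.39040785 218.10653082]
axis0 [322.29518475 150.17546567] [232.20781493 256.39265244]
c1 [362.08950017 111.17751188] [253.51246365 285.2235146 ]
c2 [281.26104665 110.11317345] [246.88884142 253.80621177]
grasp in scene [237 154]
97 94
```

View pics/w3.png

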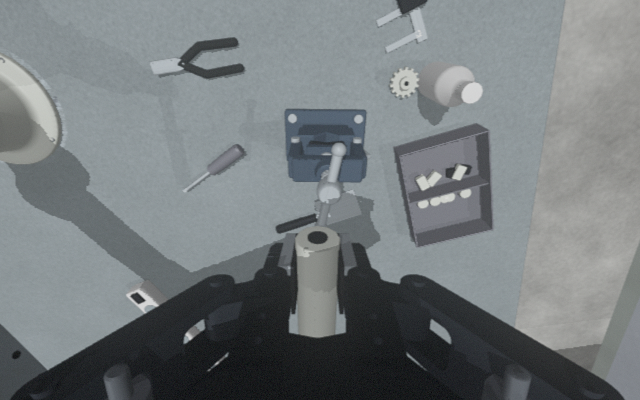

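View pics/s3.png

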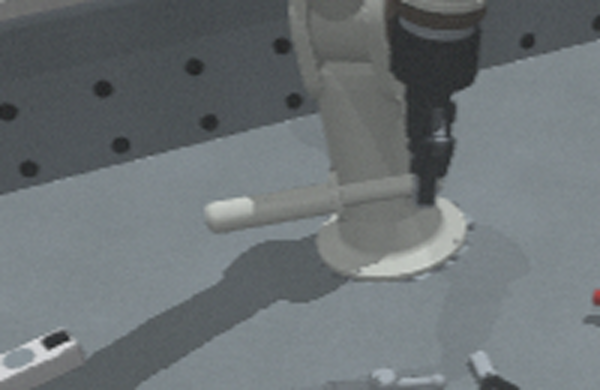

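```bash
python3 - <<'E'
from h import *
c=np.load('w3.npy',allow_pickle=True).item();d=np.load('s3.npy',allow_pickle=True).item()
print('c1,c2',onplane(c,366,109,.015),onplane(c,285.5,109,.015),'hub',onplane(c,330,188,.253))
a,b=onplane(c,366,109,.015),onplane(c,285.5,109,.015); y=np.arctan2(*(a-b)[1::-1]); print('yaw',y,np.linalg.norm(a-b))
Y=np.array([-np.sin(y),np.cos(y),0]); print('centre',(a+b)/2-.05*Y)
s=env.read_state(); R=np.array(s['orientation']); g=np.array(s['tool_pos'])-.019*R[:,0]
ax=np.array([.195,.98,0]);ax/=np.linalg.norm(ax)
# tail end in wrist cam
print('tail end pred wrist',proj(c,g+.018*ax),'seen 318,238')
w2=np.load('w2.npy',allow_pickle=True).item()
f=lambda p:(proj(d,p)-[97,94])*3
print('scene crop: flange',f(g-.080*ax),'jend',f(g-.19*ax), 'grasp',f(g))
print('hub tri top cam 0.249: project hub candidates in wrist',proj(c,[.578,-.1665,.253]),proj(c,[.584,-.1665,.253]), c['fx'],c['cx'],c['cy'])
E
```

```text
c1,c2 [ 0.66642044 -0.13156734  0.015     ] [ 0.52399923 -0.10261488  0.015     ] hub [ 0.58612666 -0.15784552  0.253     ]
yaw -0.20055469490525832 0.1453342507712307
centre [ 0.58524919 -0.16608892  0.015     ]
tail end pred wrist [315.01424452 238.32650247] seen 318,238
scene crop: flange [333.63990816 196.05024666] jend [208.32685238 217.74031796] grasp [422.02793728 180.75142053]
hub tri top cam 0.249: project hub candidates in wrist [324.54160163 195.67556357] [329.53957859 194.7774786 ] 298.26649626294267 316.9303881393262 196.603177915766
```

```bash
cat >> h.py <<'E'
VC=np.array([.580,-.1665]); VY=-.2
def spin(dist,z,vc=VC,yaw=VY,off=0.080,tilt=np.radians(12)):
    """TCP so that spindle origin is dist along vise +y from vise axis, height z"""
    ax=np.array([-np.sin(yaw),np.cos(yaw),0]); g=np.append(vc,z)+(dist+off)*ax
    go(g+.019*(np.array([0,0,-1])*np.cos(tilt)-ax*np.sin(tilt)),yaw,-tilt)
E
python3 -c "
from h import *
spin(.21,.20); spin(.21,.0935)"
```

```text
tool [ 0.5813 -0.1007  0.4403] t 7.95 F [ 0.9  0.  -1.2] op 0.211
shift [20.72 27.03  1.16] rot [-0.04 -0.01 -0.  ] tcp x axis [-0.041 -0.204 -0.978]
tool [ 0.5813 -0.1007  0.4403] t 7.95 F [ 0.9  0.  -1.2] op 0.211
shift [31.14 29.24  1.16] rot [-0.04 -0.01 -0.  ] tcp x axis [-0.041 -0.204 -0.978]
```

step_arm(steps=[[0,5,0.2,0,0,0,0],[1,11,0.5,0,0,0,0],[5,17,0.7,0,0,0,0],[10,22,1,0,0,0,0],[15,26,1.2,0,0,0,0],[20,27,1.2,0,0,0,0],[25,28,1.2,0,0,0,0],[29,28.8,1.2,0,0,0,0],[31.1,29.2,1.2,0,0,0,0],[31.1,29.2,1.2,0,0,0,0]])

```text
time: 9.2
tool_pos: [0.6365, 0.1131, 0.0743]
orientation: [[-0.044, 0.195, 0.98], [-0.204, 0.958, -0.2], [-0.978, -0.209, -0.002]]
wrist_force: [-0.4, -0.2, -0.7]
opening: 0.215
```

```bash
python3 - <<'E'
from h import *
spin(.155,.0935)
c=read_camera('top'); im=c['image']; np.save('t4.npy',c,allow_pickle=True)
d=read_camera('scene'); np.save('s4.npy',d,allow_pickle=True)
a=cv2.resize(im[165:225,350:450],None,fx=8,fy=8,interpolation=cv2.INTER_CUBIC)[:480,:800]
cv2.imwrite('pics/t4.png',a)
E
```

```text
tool [0.6365 0.1131 0.0743] t 9.2 F [-0.4 -0.2 -0.7] op 0.215
shift [ 1.07 -5.31  0.02] rot [-0.02 -0.13  0.05] tcp x axis [-0.041 -0.204 -0.978]
```

View pics/t4.png

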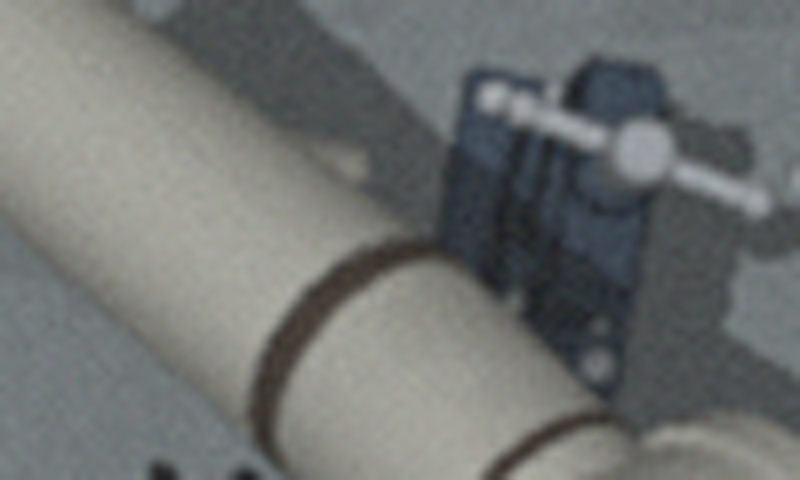

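```bash
python3 - <<'E'
from h import *
c=np.load('t4.npy',allow_pickle=True).item(); d=np.load('s4.npy',allow_pickle=True).item()
s=env.read_state(); R=np.array(s['orientation']); g=np.array(s['tool_pos'])-.019*R[:,0]; ax=np.array([.1987,.98,0])
tip=g-.19*ax; print('tip',tip,'top',proj(c,tip),'scene',proj(d,tip))
print('bolt mid',onplane(c,(411.75+424.75)/2,(177+210.6)/2,.022),'base mid',onplane(c,(409+427)/2,(173.7+214.4)/2,.01))
print('hub',onplane(c,430.4,184,.253))
im=d['image']; u,v=proj(d,tip).astype(int); y0=v-50;x0=u-70
cv2.imwrite('pics/s4.png',cv2.resize(im[y0:y0+100,x0:x0+130],None,fx=6,fy=6,interpolation=cv2.INTER_CUBIC)); print(x0,y0)
vx=np.array([.98,-.1987,0]); o=np.array([.580,-.1665,0])
f=lambda p:np.round((proj(d,p)-[x0,y0])*6)
for n,p in [('tip',tip),('flange',g-.08*ax),('hubtop',o+[0,0,.253]),('Vedge+',o+.02*vx+.026*ax+[0,0,.09]),('Vedge-',o-.02*vx+.026*ax+[0,0,.09]),('Vbot',o+.026*ax+[0,0,.07]),('c++',o+.075*vx+.05*ax+[0,0,.015]),('c-+',o-.075*vx+.05*ax+[0,0,.015]),('c+-',o+.075*vx-.05*ax+[0,0,.015])]: print(n,f(p))
E
```

```text
tip [ 0.60133513 -0.06837119  0.09566753] top [395.22688576 184.92096665] scene [263.20961613 249.21208289]
bolt mid [ 0.57849202 -0.16677086  0.022     ] base mid [ 0.57928743 -0.16800035  0.01      ]
hub [ 0.57767059 -0.16584141  0.253     ]
193 199
tip [421. 301.]
flange [619. 259.]
hubtop [190. 117.]
Vedge+ [291. 362.]
Vedge- [279. 311.]
Vbot [290. 362.]
c++ [369. 522.]
c-+ [324. 329.]
c+- [181. 565.]
```

View pics/s4.png

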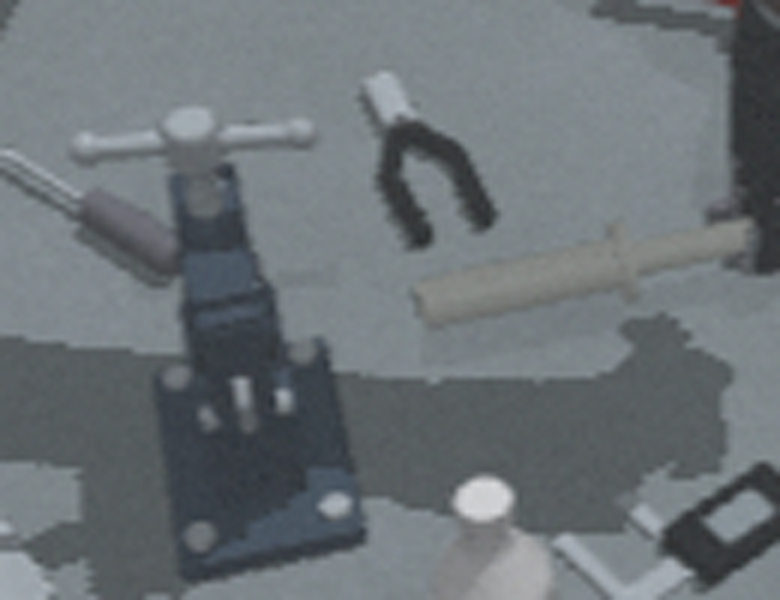

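step_arm(steps=[[0.4,-1.8,0,0,0,0,0],[0.8,-3.6,0,0,0,0,0],[1.1,-5.4,0,0,0,0,0],[1.1,-5.4,0,0,0,0,0],[1.1,-5.4,0,0,0,0,0],[1.1,-5.4,0,0,0,0,0],[1.1,-5.4,0,0,0,0,0],[1.1,-5.4,0,0,0,0,0],[1.1,-5.4,0,0,0,0,0],[1.1,-5.4,0,0,0,0,0]])

```text
time: 10.55
tool_pos: [0.6261, 0.0596, 0.0758]
orientation: [[-0.042, 0.195, 0.98], [-0.204, 0.959, -0.199], [-0.978, -0.208, -0.0]]
wrist_force: [-0.6, -0.0, -1.4]
opening: 0.21
```

```bash
sed -i 's/VC=.*; VY/VC=np.array([.5805,-.167]); VY/' h.py; python3 - <<'E'
from h import *
spin(.155,.0935); spin(.036,.0935)
E
```

```text
tool [0.6261 0.0596 0.0758] t 10.55 F [-0.6 -0.  -1.4] op 0.21
shift [0.09 0.01 0.03] rot [-0.02 -0.01  0.  ] tcp x axis [-0.041 -0.204 -0.978]
tool [0.6261 0.0596 0.0758] t 10.55 F [-0.6 -0.  -1.4] op 0.21
shift [  2.56 -11.63   0.04] rot [-0.02 -0.01  0.  ] tcp x axis [-0.041 -0.204 -0.978]
```

step_arm(steps=[[0.2,-0.7,0,0,0,0,0],[0.4,-1.5,0,0,0,0,0],[0.5,-2.2,0,0,0,0,0],[0.7,-3.0,0,0,0,0,0],[0.9,-3.7,0,0,0,0,0],[1.0,-4.4,0,0,0,0,0],[1.2,-5.2,0,0,0,0,0],[1.4,-5.9,0,0,0,0,0],[1.5,-6.6,0,0,0,0,0],[1.6,-7,0,0,0,0,0]])

```text
time: 11.8
tool_pos: [0.6118, -0.0115, 0.0748]
orientation: [[-0.041, 0.195, 0.98], [-0.204, 0.958, -0.2], [-0.978, -0.208, 0.0]]
wrist_force: [1.8, 0.7, 0.2]
opening: 0.214
```

```bash
python3 - <<'E'
from h import *
print(np.round(env.read_state()['torque'],2));spin(.036,.0935)
E
```

```text
[ 0.3  -0.3   0.14]
tool [ 0.6118 -0.0115  0.0748] t 11.8 F [1.8 0.7 0.2] op 0.214
shift [ 0.96 -4.56  0.03] rot [-0.06 -0.01  0.01] tcp x axis [-0.041 -0.204 -0.978]
```

step_arm(steps=[[0.15,-0.7,0,0,0,0,0],[0.3,-1.4,0,0,0,0,0],[0.45,-2.1,0,0,0,0,0],[0.6,-2.8,0,0,0,0,0],[0.75,-3.5,0,0,0,0,0],[0.9,-4.2,0,0,0,0,0],[0.97,-4.6,0,0,0,0,0],[0.97,-4.6,0,0,0,0,0],[0.97,-4.6,0,0,0,0,0],[0.97,-4.6,0,0,0,0,0]])

```text
time: 13.05
tool_pos: [0.6023, -0.0573, 0.0748]
orientation: [[-0.042, 0.195, 0.98], [-0.204, 0.958, -0.199], [-0.978, -0.209, -0.0]]
wrist_force: [0.4, -1.5, 0.8]
opening: 0.216
```

```bash
python3 - <<'E'
from h import *
print(np.round(env.read_state()['torque'],2));spin(.026,.0935)
d=read_camera('scene'); im=d['image']; cv2.imwrite('pics/s5.png',cv2.resize(im[195:305,185:315],None,fx=6,fy=5.4,interpolation=cv2.INTER_CUBIC))
E
```

```text
[-0.16 -0.29  0.27]
tool [ 0.6023 -0.0573  0.0748] t 13.05 F [ 0.4 -1.5  0.8] op 0.216
shift [ 0.19 -0.96  0.04] rot [-0.03 -0.03  0.04] tcp x axis [-0.041 -0.204 -0.978]
```

View pics/s5.png

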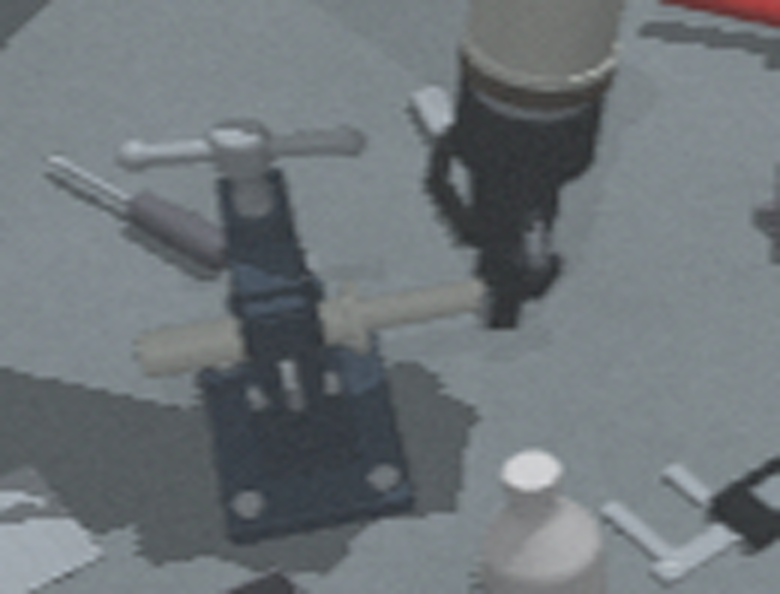

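step_arm(steps=[[0.04,-0.2,0,0,0,0,0],[0.08,-0.4,0,0,0,0,0],[0.1,-0.5,0,0,0,0,0],[0.12,-0.6,0,0,0,0,0],[0.14,-0.7,0,0,0,0,0],[0.16,-0.75,0,0,0,0,0],[0.17,-0.8,0,0,0,0,0],[0.18,-0.85,0,0,0,0,0],[0.18,-0.85,0,0,0,0,0],[0.18,-0.85,0,0,0,0,0]])

```text
time: 14.35
tool_pos: [0.6007, -0.0655, 0.0748]
orientation: [[-0.041, 0.195, 0.98], [-0.204, 0.959, -0.199], [-0.978, -0.208, -0.0]]
wrist_force: [2.0, 0.7, 0.9]
opening: 0.213
```

```bash
python3 - <<'E'
from h import *
print(np.round(env.read_state()['torque'],2));spin(.026,.0935)
E
```

```text
[ 0.36 -0.49  0.26]
tool [ 0.6007 -0.0655  0.0748] t 14.35 F [2.  0.7 0.9] op 0.213
shift [ 0.02 -0.14  0.03] rot [-0.03 -0.01  0.  ] tcp x axis [-0.041 -0.204 -0.978]
```

step_arm(steps=[[0,-0.05,0,0,0,0,0],[0.02,-0.1,0,0,0,0,0],[0.03,-0.13,0,0,0,0,0],[0.04,-0.16,0,0,0,0,0],[0.04,-0.2,0,0,0,0,0],[0.05,-0.23,0,0,0,0,0],[0.05,-0.26,0,0,0,0,0],[0.06,-0.3,0,0,0,0,0],[0.06,-0.3,0,0,0,0,0],[0.06,-0.3,0,0,0,0,0]])

```text
time: 15.6
tool_pos: [0.6006, -0.066, 0.0751]
orientation: [[-0.04, 0.194, 0.98], [-0.201, 0.959, -0.198], [-0.979, -0.205, 0.001]]
wrist_force: [2.8, 6.7, 0.7]
opening: 0.211
```

```bash
python3 - <<'E'
from h import *
print(np.round(env.read_state()['torque'],2));spin(.026,.0935)
E
```

```text
[ 1.45 -0.51  0.04]
tool [ 0.6006 -0.066   0.0751] t 15.6 F [2.8 6.7 0.7] op 0.211
shift [ 0.03 -0.08  0.03] rot [ 0.05  0.04 -0.18] tcp x axis [-0.041 -0.204 -0.978]
```

step_arm(steps=[[-0.03,0.15,0.05,0,0,0,0],[0.02,0.15,0.1,0,0,0,0],[0.07,0.16,0.1,0,0,0,0],[0.12,0.17,0.1,0,0,0,0],[0.17,0.18,0.1,0,0,0,0],[0.2,0.19,0.1,0,0,0,0],[0.2,0.19,0.1,0,0,0,0],[0.2,0.19,0.1,0,0,0,0],[0.2,0.19,0.1,0,0,0,0],[0.2,0.19,0.1,0,0,0,0]])

```text
time: 16.85
tool_pos: [0.6013, -0.0659, 0.0729]
orientation: [[-0.041, 0.194, 0.98], [-0.203, 0.959, -0.199], [-0.978, -0.207, -0.0]]
wrist_force: [1.8, 6.4, 4.7]
opening: 0.214
```

```bash
python3 - <<'E'
from h import *
print(np.round(env.read_state()['torque'],2));spin(.026,.090)
E
```

```text
[ 1.04 -0.03 -0.14]
tool [ 0.6013 -0.0659  0.0729] t 16.85 F [1.8 6.4 4.7] op 0.214
shift [ 0.17 -0.09 -0.03] rot [ 0.01 -0.02 -0.07] tcp x axis [-0.041 -0.204 -0.978]
```

step_arm(steps=[[0.06,0.02,0,0,0,0,0],[0.12,0.04,0,0,0,0,0],[0.12,0.04,0,0,0,0,0],[0.12,0.04,0,0,0,0,0],[0.12,0.04,0,0,0,0,0],[0.12,0.04,0,0,0,0,0.4],[0.12,0.04,0,0,0,0,0.7],[0.12,0.04,0,0,0,0,0.7],[0.12,0.04,0,0,0,0,0.7],[0.12,0.04,0,0,0,0,0.7]])

```text
time: 18.1
tool_pos: [0.6013, -0.0672, 0.0712]
orientation: [[-0.042, 0.195, 0.98], [-0.204, 0.958, -0.199], [-0.978, -0.208, -0.0]]
wrist_force: [-0.7, 0.3, 0.4]
opening: 0.698
```

```bash
python3 - <<'E'
from h import *
go(np.array([.6,.02,.33]),-.2)
c=wristcam(); s=env.read_state(); R=np.array(s['orientation']); g=np.array(s['tool_pos'])-.019*R[:,0]
im=c['image']; cv2.imwrite('pics/w6.png',im); np.save('w6.npy',c,allow_pickle=True)
print(np.round(s['torque'],2),s['wrist_force'],g)
# tail blob end
gm=im.min(2); 
for r in (245,255,265,275,285): x=np.where(gm[r,280:360]>110)[0]+280; print(r,x.min() if len(x) else 0,x.max() if len(x) else 0)
print([r for r in range(200,300) if gm[r,318]>130][:3], onplane(c,317,238,.09))
E
```

```text
tool [ 0.6013 -0.0672  0.0712] t 18.1 F [-0.7  0.3  0.4] op 0.698
shift [-27.09   2.95  -1.88] rot [-0.04 -0.02 12.01] tcp x axis [ 0.  0. -1.]
[ 0.23  0.02 -0.05] [-0.26203784  0.15520073 -0.66630147] [ 0.6021425  -0.06333918  0.08979986]
245 301 345
255 302 341
265 302 343
275 302 339
285 302 342
[200, 201, 202] [ 0.60652014 -0.04563295  0.09      ]
```

```bash
python3 - <<'E'
from h import *
go([.579,-.1665,.33],-.37); print(np.round(env.read_state()['joints'],2))
E
```

```text
tool [ 0.6014 -0.0672  0.0712] t 18.15 F [-0.3  0.2 -0.7] op 0.701
shift [-23.2  -15.34  -0.22] rot [ 9.67  1.   11.98] tcp x axis [ 0.  0. -1.]
[ 0.44  0.72 -0.69  1.75  0.76  1.03 -0.81]
```

step_arm(steps=[[-3,0,0,0,0,0,0.7],[-8,0,0,0,0,0,1],[-14,0,0,0,0,0,1],[-20,0,0,0,0,0,1],[-25,-1,0,3,0,3,1],[-25.5,-6,0,6,0.5,6,1],[-24,-11,-0.1,8,0.9,9,1],[-23.2,-15.3,-0.2,9.7,1,12,1],[-23.2,-15.3,-0.2,9.7,1,12,1],[-23.2,-15.3,-0.2,9.7,1,12,1]])

```text
time: 19.4
tool_pos: [0.5791, -0.1659, 0.33]
orientation: [[0.0, 0.362, 0.932], [0.001, 0.932, -0.362], [-1.0, 0.001, -0.0]]
wrist_force: [0.4, 0.3, 1.2]
opening: 1.002
```

```bash
python3 - <<'E'
from h import *
c=wristcam(); np.save('w7.npy',c,allow_pickle=True); cv2.imwrite('pics/w7.png',c['image'])
s=env.read_state(); print(np.round(s['joints'],2),s['tool_pos'],np.round(s['qd'],2))
print(proj(c,[.579,-.1665,.253]),proj(c,s['tool_pos']), np.round(onplane(c,318,238,.253),4))
E
```

```text
[ 0.85  0.42 -0.84  1.54  0.31  1.32 -0.39] [ 0.57941678 -0.1645927   0.33015744] [-0.02 -0.   -0.01  0.    0.   -0.    0.  ]
[316.28282248 207.5980475 ] [315.47009801 249.6065217 ] [ 0.5711 -0.1907  0.253 ]
```

View pics/w7.png

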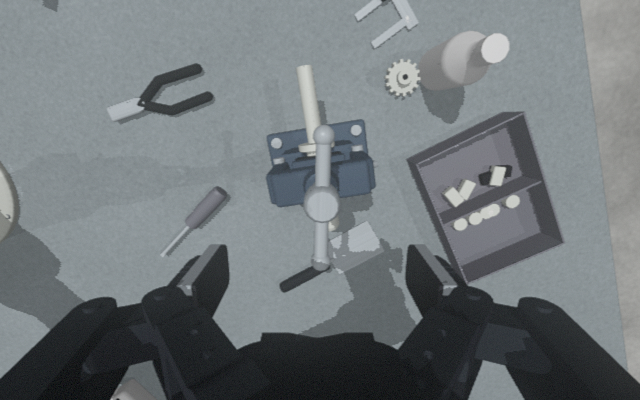

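```bash
python3 - <<'E'
from h import *
go([.5826,-.1663,.222],-.40)
E
```

```text
tool [ 0.5794 -0.1646  0.3302] t 19.45 F [0.6 0.6 0.1] op 1.0
shift [10.82 -0.06  0.36] rot [ 1.8   0.01 -0.06] tcp x axis [ 0.  0. -1.]
```

step_arm(steps=[[0,0.05,0.35,1.8,0,0,1],[4,0.1,0.35,1.8,0,0,1],[8,0.1,0.35,1.8,0,0,1],[10.8,0.1,0.35,1.8,0,0,1],[10.8,0.1,0.35,1.8,0,0,1],[10.8,0.1,0.35,1.8,0,0,1],[10.8,0.1,0.35,1.8,0,0,0],[10.8,0.1,0.35,1.8,0,0,0],[10.8,0.1,0.35,1.8,0,0,0],[10.8,0.1,0.35,1.8,0,0,0]])

```text
time: 20.7
tool_pos: [0.5831, -0.1666, 0.2227]
orientation: [[0.001, 0.391, 0.92], [-0.0, 0.92, -0.391], [-1.0, 0.0, 0.001]]
wrist_force: [-0.8, -0.4, 3.7]
opening: 0.313
```

step_arm(steps=[[0,0,0,0,0,0,0],[0,0,0,0,0,0,0],[0,0,0,0,0,0,0],[0,0,0,0,0,0,0],[0,0,0,0,0,0,0],[0,0,0,0,0,0,0],[0,0,0,0,0,0,0],[0.01,0,0,2,0,0,0],[0.02,0,0,4,0,0,0],[0.03,0,0,6,0,0,0]])

```text
time: 21.95
tool_pos: [0.5833, -0.1667, 0.2224]
orientation: [[0.001, 0.486, 0.874], [-0.0, 0.874, -0.486], [-1.0, 0.0, 0.001]]
wrist_force: [-0.9, -0.2, 4.8]
opening: 0.307
```

```bash
python3 - <<'E'
from h import *
s=env.read_state(); print(np.round(s['torque'],3),s['opening'],np.round(s['joints'],2))
E
```

```text
[-0.143  0.211  0.295] 0.30663351234172137 [ 0.8   0.51 -0.76  1.67  0.38  1.12 -0.58]
```

step_arm(steps=[[0.03,0,0,6,0,0,0],[0.05,0,0,12,0,0,0],[0.08,0,0,18,0,0,0],[0.11,0,0,24,0,0,0],[0.13,0,0,30,0,0,0],[0.16,0,0,36,0,0,0],[0.19,0,0,42,0,0,0],[0.21,0,0,48,0,0,0],[0.24,0,0,54,0,0,0],[0.27,0,0,60,0,0,0]])

```text
time: 23.2
tool_pos: [0.5843, -0.1683, 0.2198]
orientation: [[0.004, 1.0, 0.013], [-0.002, 0.013, -1.0], [-1.0, 0.004, 0.002]]
wrist_force: [2.4, -4.1, 2.2]
opening: 0.311
```

```bash
cat > st.py <<'E'
from h import *
s=env.read_state(); R=np.array(s['orientation'])
print('T',np.round(s['torque'],3),'F',np.round(s['wrist_force'],1),'yaw',round(np.degrees(np.arctan2(R[1,2],R[0,2])),1),'pos',np.round(s['tool_pos'],4),'op',round(s['opening'],3),'j7',round(s['joints'][6],2),'t',s['time'])
E
python3 st.py
```

```text
T [-0.789 -0.512  0.215] F [ 2.4 -4.1  2.2] yaw -89.3 pos [ 0.5843 -0.1683  0.2198] op 0.311 j7 -1.53 t 23.2
```

step_arm(steps=[[0.02,0,0,4,0,0,0],[0.04,0,0,8,0,0,0],[0.05,0,0,12,0,0,0],[0.07,0,0,16,0,0,0],[0.09,0,0,20,0,0,0],[0.1,0,0,23,0,0,0],[0.12,0,0,26,0,0,0],[0.13,0,0,29,0,0,0],[0.14,0,0,32,0,0,0],[0.16,0,0,35,0,0,0]])

```text
time: 24.45
tool_pos: [0.584, -0.1694, 0.2182]
orientation: [[0.003, 0.827, -0.562], [-0.003, -0.562, -0.827], [-1.0, 0.005, 0.001]]
wrist_force: [2.5, -5.8, 2.6]
opening: 0.311
```

```bash
python3 st.py
```

```text
T [-1.184 -0.244  0.283] F [ 2.5 -5.8  2.6] yaw -124.2 pos [ 0.584  -0.1694  0.2182] op 0.311 j7 -2.09 t 24.45
```

step_arm(steps=[[0.01,0,0,2,0,0,0],[0.02,0,0,4,0,0,0],[0.03,0,0,6,0,0,0],[0.04,0,0,8,0,0,0],[0.04,0,0,10,0,0,0],[0.05,0,0,12,0,0,0],[0.06,0,0,14,0,0,0],[0.07,0,0,16,0,0,0],[0.08,0,0,18,0,0,0],[0.09,0,0,20,0,0,0]])

```text
time: 25.7
tool_pos: [0.5835, -0.1699, 0.2173]
orientation: [[0.003, 0.585, -0.811], [-0.004, -0.811, -0.585], [-1.0, 0.005, 0.0]]
wrist_force: [1.8, -6.8, 4.6]
opening: 0.312
```

```bash
python3 st.py
```

```text
T [-1.279  0.009  0.342] F [ 1.8 -6.8  4.6] yaw -144.2 pos [ 0.5835 -0.1699  0.2173] op 0.312 j7 -2.41 t 25.7
```

step_arm(steps=[[0,0,0,0,0,0,1],[0,0,0,0,0,0,1],[0,0,0,0,0,0,1],[-3,0,0,0,0,0,1],[-7,0,0,0,0,0,1],[-7,0,0,-10,0,0,1],[-7,0,0,-20,0,0,1],[-7,0,0,-30,0,0,1],[-7,0,0,-40,0,0,1],[-7,0,0,-50,0,0,1]])

```text
time: 26.95
tool_pos: [0.5828, -0.166, 0.2863]
orientation: [[0.0, 0.998, -0.064], [0.001, -0.064, -0.998], [-1.0, 0.0, -0.001]]
wrist_force: [0.8, -0.4, -0.1]
opening: 0.999
```

step_arm(steps=[[0,0,0,-10,0,0,1],[0,0,0,-20,0,0,1],[0,0,0,-30,0,0,1],[0,0,0,-40,0,0,1],[0,0,0,-50,0,0,1],[0,0,0,-60,0,0,1],[0,0,0,-70,0,0,1],[0,0,0,-80,0,0,1],[0,0,0,-90,0,0,1],[0,0,0,-100,0,0,1]])

```text
time: 28.2
tool_pos: [0.5828, -0.1661, 0.2864]
orientation: [[0.0, -0.11, 0.994], [0.001, 0.994, 0.11], [-1.0, 0.001, 0.0]]
wrist_force: [0.1, -0.3, -0.1]
opening: 1.0
```

```bash
python3 - <<'E'
from h import *
import st
go([.5825,-.1688,.288],np.radians(35.8))
c=wristcam(); im=c['image']; cv2.imwrite('pics/w8.png',im[60:340]); np.save('w8.npy',c,allow_pickle=True)
E
```

```text
T [-0.028 -0.021 -0.025] F [ 0.1 -0.3 -0.1] yaw 6.3 pos [ 0.5828 -0.1661  0.2864] op 1.0 j7 0.05 t 28.2
tool [ 0.5828 -0.1661  0.2864] t 28.2 F [ 0.1 -0.3 -0.1] op 1.0
shift [-0.16 -0.27 -0.06] rot [-2.946e+01  2.000e-02 -3.000e-02] tcp x axis [ 0.  0. -1.]
```

View pics/w8.png

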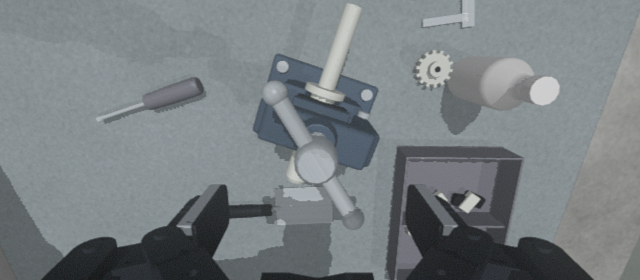

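step_arm(steps=[[0,-0.1,0,-10,0,0,1],[0,-0.2,0,-20,0,0,1],[0,-0.2,0,-30.3,0,0,1],[0,-0.2,0,-30.3,0,0,1],[4,-0.2,0,-30.3,0,0,1],[6.9,-0.2,0,-30.3,0,0,1],[6.9,-0.2,0,-30.3,0,0,1],[6.9,-0.2,0,-30.3,0,0,0],[6.9,-0.2,0,-30.3,0,0,0],[6.9,-0.2,0,-30.3,0,0,0]])

```text
time: 29.5
tool_pos: [0.5838, -0.1685, 0.2186]
orientation: [[0.002, -0.591, 0.807], [-0.0, 0.807, 0.591], [-1.0, -0.001, 0.002]]
wrist_force: [-0.5, 0.5, -0.2]
opening: 0.375
```

step_arm(steps=[[0,0,0,0,0,0,0],[0,0,0,0,0,0,0],[0,0,0,0,0,0,0],[0,0,0,0,0,0,0],[0,0,0,0,0,0,0],[0.01,0,0,2,0,0,0],[0.02,0,0,4,0,0,0],[0.03,0,0,6,0,0,0],[0.03,0,0,8,0,0,0],[0.04,0,0,10,0,0,0]])

```text
time: 30.75
tool_pos: [0.5828, -0.1692, 0.2184]
orientation: [[-0.0, -0.441, 0.897], [-0.002, 0.897, 0.441], [-1.0, -0.001, -0.001]]
wrist_force: [-5.1, -1.0, 6.8]
opening: 0.31
```

```bash
python3 st.py
```

```text
T [-0.334  0.939  0.303] F [-5.1 -1.   6.8] yaw 26.2 pos [ 0.5828 -0.1692  0.2184] op 0.31 j7 0.32 t 30.75
```

step_arm(steps=[[0.01,0,0,2,0,0,0],[0.02,0,0,4,0,0,0],[0.03,0,0,6,0,0,0],[0.04,0,0,8,0,0,0],[0.05,0,0,10,0,0,0],[0.05,0,0,12,0,0,0],[0.06,0,0,14,0,0,0],[0.07,0,0,16,0,0,0],[0.08,0,0,18,0,0,0],[0.09,0,0,20,0,0,0]])

```text
time: 32.0
tool_pos: [0.5825, -0.1692, 0.2175]
orientation: [[-0.001, -0.108, 0.994], [-0.002, 0.994, 0.108], [-1.0, -0.002, -0.001]]
wrist_force: [-6.0, -1.0, 7.2]
opening: 0.308
```

```bash
python3 st.py
```

```text
T [-0.28  1.13  0.23] F [-6.  -1.   7.2] yaw 6.2 pos [ 0.5825 -0.1692  0.2175] op 0.308 j7 0.01 t 32.0
```

step_arm(steps=[[0.01,0,-0.05,2,0,0,0],[0.01,0,-0.1,4,0,0,0],[0.01,0,-0.15,6,0,0,0],[0.02,0,-0.15,8,0,0,0],[0.03,0,-0.15,10,0,0,0],[0.03,0,-0.15,12,0,0,0],[0.04,0,-0.15,14,0,0,0],[0.05,0,-0.15,16,0,0,0],[0.06,0,-0.15,18,0,0,0],[0.07,0,-0.15,20,0,0,0]])

```text
time: 33.25
tool_pos: [0.5822, -0.1691, 0.2166]
orientation: [[0.002, 0.239, 0.971], [-0.001, 0.971, -0.239], [-1.0, -0.0, 0.002]]
wrist_force: [-0.8, -1.3, 7.4]
opening: 0.306
```

```bash
python3 st.py
```

```text
T [-0.315  0.482  0.299] F [-0.8 -1.3  7.4] yaw -13.8 pos [ 0.5822 -0.1691  0.2166] op 0.306 j7 -0.3 t 33.25
```

step_arm(steps=[[0.01,0,0,2,0,0,0],[0.01,0,0,4,0,0,0],[0.02,0,0,6,0,0,0],[0.03,0,0,8,0,0,0],[0.04,0,0,10,0,0,0],[0.05,0,0,12,0,0,0],[0.06,0,0,14,0,0,0],[0.07,0,0,16,0,0,0],[0.08,0,0,18,0,0,0],[0.09,0,0,20,0,0,0]])

```text
time: 34.5
tool_pos: [0.5819, -0.1691, 0.2158]
orientation: [[0.001, 0.557, 0.831], [-0.001, 0.831, -0.557], [-1.0, -0.0, 0.002]]
wrist_force: [-2.3, -1.0, 8.2]
opening: 0.31
```

```bash
python3 st.py
```

```text
T [-0.292  0.689  0.3  ] F [-2.3 -1.   8.2] yaw -33.8 pos [ 0.5819 -0.1691  0.2158] op 0.31 j7 -0.61 t 34.5
```

step_arm(steps=[[0.01,0,0,2,0,0,0],[0.01,0,0,4,0,0,0],[0.02,0,0,6,0,0,0],[0.03,0,0,8,0,0,0],[0.04,0,0,10,0,0,0],[0.05,0,0,12,0,0,0],[0.06,0,0,14,0,0,0],[0.07,0,0,16,0,0,0],[0.08,0,0,18,0,0,0],[0.09,0,0,20,0,0,0]])

```text
time: 35.75
tool_pos: [0.5817, -0.1688, 0.2149]
orientation: [[0.001, 0.807, 0.591], [-0.001, 0.591, -0.807], [-1.0, 0.0, 0.001]]
wrist_force: [-3.5, -0.9, 9.3]
opening: 0.312
```

```bash
python3 st.py
```

```text
T [-0.086  0.878  0.491] F [-3.5 -0.9  9.3] yaw -53.8 pos [ 0.5817 -0.1688  0.2149] op 0.312 j7 -0.93 t 35.75
```

step_arm(steps=[[0,0,0,0.4,0,0,0],[0,0,0,0.8,0,0,0],[0,0,0,1.2,0,0,0],[0.01,0,0,1.6,0,0,0],[0.01,0,0,2,0,0,0],[0.01,0,0,2.4,0,0,0],[0.01,0,0,2.8,0,0,0],[0.01,0,0,3.2,0,0,0],[0.02,0,0,3.6,0,0,0],[0.02,0,0,4,0,0,0]])

```text
time: 37.0
tool_pos: [0.5817, -0.1688, 0.2148]
orientation: [[0.001, 0.846, 0.534], [-0.001, 0.534, -0.846], [-1.0, 0.0, 0.001]]
wrist_force: [-3.5, -1.1, 8.8]
opening: 0.313
```

```bash
python3 st.py
```

```text
T [-0.074  0.822  0.443] F [-3.5 -1.1  8.8] yaw -57.7 pos [ 0.5817 -0.1688  0.2148] op 0.313 j7 -0.99 t 37.0
```

step_arm(steps=[[0,0,0,0.4,0,0,0],[0,0,0,0.8,0,0,0],[0,0,0,1.2,0,0,0],[0.01,0,0,1.6,0,0,0],[0.01,0,0,2,0,0,0],[0.01,0,0,2.4,0,0,0],[0.01,0,0,2.8,0,0,0],[0.01,0,0,3.2,0,0,0],[0.02,0,0,3.6,0,0,0],[0.02,0,0,4,0,0,0]])

```text
time: 38.25
tool_pos: [0.5817, -0.1687, 0.2146]
orientation: [[0.001, 0.881, 0.474], [-0.001, 0.474, -0.881], [-1.0, 0.0, 0.001]]
wrist_force: [-3.6, -1.1, 9.1]
opening: 0.309
```

```bash
python3 st.py; python3 -c "
from h import *
for i in range(4):
    read_camera('top'); print(env.read_state()['torque'][2])"
```

```text
T [-0.072  0.916  0.473] F [-3.6 -1.1  9.1] yaw -61.7 pos [ 0.5817 -0.1687  0.2146] op 0.309 j7 -1.06 t 38.25
0.4320358952967204
0.41411146464768195
0.3700082881209469
0.4049115765640396
```

step_arm(steps=[[0,0,0,0,0,0,1],[0,0,0,0,0,0,1],[0,0,0,0,0,0,1],[0,0,0,0,0,0,1],[-3,0,0,0,0,0,1],[-7,0,0,0,0,0,1],[-12,0,0,0,0,0,1],[-15,0,0,0,0,0,1],[-15,0,0,0,0,0,1],[-15,0,0,0,0,0,1]])

```text
time: 39.7
tool_pos: [0.5811, -0.1686, 0.3623]
orientation: [[-0.001, 0.881, 0.474], [0.001, 0.474, -0.881], [-1.0, -0.001, -0.001]]
wrist_force: [-0.3, -0.6, -1.3]
opening: 0.998
```

```bash
python3 st.py; python3 - <<'E'
from h import *
d=read_camera('scene'); im=d['image']; cv2.imwrite('pics/s9.png',cv2.resize(im[195:305,185:315],None,fx=6,fy=5.4,interpolation=cv2.INTER_CUBIC))
E
```

```text
T [ 0.07  -0.004  0.002] F [-0.3 -0.6 -1.3] yaw -61.7 pos [ 0.5811 -0.1686  0.3623] op 0.998 j7 -0.99 t 39.7
```

```bash
python3 -c "
from h import *
ticket.sign_off()"
```

```text
the job is handed in; nothing more can be done
```

I put the spindle in the vise and clamped it. I handed the job in at about 40 s with the gripper clear of everything; no verdict was reported.

- **Seating:** I gripped the spindle 80 mm from the flange's seat face and slid it through the yoke. Force along the groove rose to about 6.7 N when the flange met the lower jaw. I then lowered it into the V, where the upward force rose to about 4.7 N, and let go. Two wrist pictures taken afterwards show it lying in the vise.
- **Clamping:** I turned the screw about 220° clockwise in two holds. The moment stayed near 0.30 N m until the jaw bore, then read 0.491, 0.443 and 0.473. The last reading is a rise of about 0.17, or roughly 70 N, inside the 40 to 110 N wanted.

These checks were weak or disagreed:

- **Noisy moment:** before contact, single readings ranged from 0.215 to 0.342. The clamping force is therefore uncertain by about 20 N.
- **Vise position:** the cameras disagreed by 3 to 7 mm. I relied on contact forces instead, so the flange seating was felt and not measured.
- **No final picture:** the 12-picture limit was used up, so my last look at the spindle was before the final clamping. The other tools on the bench were not checked again after the handle was released.

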